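Swing a frame rail past the hold-down into its clamping bay

ROBOT

A 6-joint arm with a two-finger parallel gripper is mounted at the origin on a cart in front of the work surface, level with it; the furniture and walls round the work are solid. World frame = base frame: x ahead of the robot, y to its left, z up, the work surface at z = 0. Lengths are in mm, angles in rad, forces in N, time in s.
With the tool pointing down it reaches from about 350 to 975 mm from the base axis. Payload 7.1 kg.
Tool frame: the origin (TCP) lies midway between the tips of the shut fingers; the grasp point (between the pads) lies 19 mm behind it; z points along the fingers, y is the line along which they close (so a half turn about z gives the same grasp; the last joint's range is limited). The gripper opens to 88 mm and grips with 3 to 60 N. Pads are 20 mm wide; open, the fingers measure 115 mm over their backs; the gripper's body (75 mm by 178 mm) begins 61 mm behind the grasp point.
Start: joints at [1.225, 0.423, 1.63, -0, 1.089, -0.019], TCP at [200.602, 591.915, 222.675] pointing down, gripper open.
Joint ranges: [-3, 3], [-0.9, 2.11], [0.09, 2.58], [-1.31, 4.45], [0.11, 2.69], [-2.54, 2.54]. Speed limits (rad/s): [2.39, 2.39, 3.01, 3.14, 3.14, 3.14].

INTERFACE

Orientations are given as a rotation vector (axis times angle).
In Python, from workcell import ctrl gives the robot as it stands. The module is installed in compiled form; this text tells all that it offers.
- The arm moves only by the tool servo_tool, never from a script. Its argument "increments" is a list of rows, each a list of 7 numbers: the shift along the world's x, y, z in cm, then the turn, a rotation vector about the world's x, y, z in degrees, then the opening, from -1 (shut) to 1 (fully open). A call has 1 to 20 rows; each row is the pose to reach, as a shift and turn from the pose commanded when the call began; what a row does not reach only later rows make up. A row lasts 1/12 s, in which the tool goes at most 41.7 mm and 7.16 degrees, less where a joint would pass 70% of its speed; a pose out of reach is approached as far as the arm can. A call with a gripper value outside its range is refused whole. The fingers move at their own pace and stop on an object; the grip force is fixed at half the most. Time passes only in rows, so rows that repeat a pose let the fingers close. It gives the time, the measured TCP pose, the force, the opening and the grip force at its end, in the units of the state.
- ctrl.get_obs(): the state, without advancing time (a new reading comes with each control period).
- ctrl.get_image(name): name is "side" or "top"; returns a dict with "image" (400x640x3 uint8, red, green, blue), "fx", "fy", "cx", "cy" (pixels), "extrinsics" (4x4, takes a point from camera to world coordinates). Camera axes: x right, y up, looking along -z (the intrinsics and any distortion apply to the point x, -y, -z); pixel columns grow to the right and rows downward; lengths in mm; the calibration is good to about 2 mm. A picture is of the moment at which its call begins. There is no depth.
- ctrl.close_job(): hands the job in; it is judged then, once.
The state is a dict: "t": time; "qpos": joint angles; "qvel": joint speeds; "joint_torque": joint torques, N m; "ee_pos": TCP position; "orientation": TCP orientation; "ft_force": force on the tool from outside, world axes, zero at the start; "moment": the same for the moment, N m; "width": finger opening in mm; "grasp_force": force on a finger pad.
Only numpy, scipy, OpenCV 4.12 (cv2) and the standard library are available. Lean on these libraries where they do the work, as an engineer would, in place of code of your own. Each camera call takes 0.05 s, during which the arm holds its last target. There are 200 camera calls.

TASK

Load the loose dark wooden frame rail into the bay of the clamping jig, ready for the hold-down: slide it over the board with your fingertips, pushing its right end in behind the steel post first and then swinging the left end in, until it lies between the two end stops with its whole length flat against the back fence. Only push it: do not grip it and do not lift it off the board, and leave the other things where they are.

Things in the scene. Friction and masses are not known exactly. Their poses are not given: they have to be found in the camera images.
- jig: Fixed plywood clamping board 250 (x) x 480 (y) x 12 mm thick; origin at the centre of its underside, x towards its back fence, y left, z up. The fence runs along the whole rear edge, 30 mm high, front face at x = +100 mm. The bay is the 254 mm long space in front of the fence between two end stops. A flush metal track (no step) runs along y at x = 38 mm
- bay (a point): Point on the board's top that lies under the middle of a rail seated in the bay (x = 83, y = -58, z = 12 mm in the jig's frame); axes as the jig's
- clamp_post: Fixed steel hold-down in the track in front of the bay, nearer its right end (place along the track varies). Origin at the column's foot on the board top, axes as the jig's. Column 24 mm diameter, axis 62 mm before the fence: 50 mm free between them. Its arm, 18 mm wide, reaches 59 mm back over the bay, underside 42 mm, pad underside 34 mm, knob top 67 mm above the board
- rail: Loose dark wooden frame rail 34 (x) x 240 (y) x 24 mm high, 0.15 to 0.4 kg, lying on the board in front of the bay; origin at the centre of its underside, y along it. Long sides upright to 18 mm; above is a raised strip 22 mm wide. It slides with ordinary wood friction. It starts left of the post, its right end clear of it, within 0.28 rad of parallel to the fence
- rail_front: The long side of the rail towards the robot with that half of the raised strip; origin as the rail's
- rail_back: The long side of the rail towards the fence with that half of the raised strip; origin as the rail's
- rail_right (a point): Middle of the rail's right end face (its -y end), 9 mm above its underside
- rail_left (a point): Middle of the rail's left end face (its +y end), 9 mm above its underside
- pot_a: Bystander: small round paint pot with a pale green cap, 29 mm diameter, 52 mm high, standing on the board just left of the left end stop, against the fence; origin at the centre of its base
- glue: Bystander: white glue tube 106 x 39 x 27 mm lying on the right front part of the board; origin at the centre of its underside
- block: Bystander: sanding block 34 x 66 x 24 mm on the desk in front on the right; origin at the centre of its underside
- thinner: Bystander: clear jar with black lid, 68 mm diameter, 88 mm high, on the desk to the right; origin at the centre of its base
- tape: Bystander: roll of masking tape, 100 mm diameter, 24 mm high, on the desk to the left; origin at the centre of its underside
- pot_b: Bystander: small round paint pot with a blue cap, 29 mm diameter, 52 mm high, on the desk to the left; origin at the centre of its base
- marker: Bystander: marker pen 127 mm long on the desk front left; origin at the centre of its underside
- snips: Bystander: orange-handled scissors 190 mm long on the desk to the right; origin at their centre
- stop_right (a point): Right end stop, a wooden block on the board, 22 mm high, reaching 36 mm forward from the fence, 30 mm wide (y): the point is the middle of the foot of its face towards the bay (jig x = 82, y = -185, z = 12 mm)
- stop_left (a point): Left end stop, same block; the point is the middle of the foot of its face towards the bay (jig x = 82, y = +69, z = 12 mm)

How it is judged (in metres and radians):
On the way:
1. one end of the rail is in behind the post while the other end still stands out in front of the bay (((x of rail_right in the frame of clamp_post above 0.02 m and y of rail_right in the frame of clamp_post below -0.005 m and x of rail_left in the frame of bay below -0.015 m) or (x of rail_left in the frame of clamp_post above 0.02 m and y of rail_left in the frame of clamp_post below -0.005 m and x of rail_right in the frame of bay below -0.015 m))), for 0.05 s.
At the end, for the whole second after the job is handed in: The rail lies flat on the board between the two end stops, behind the post, with both ends within 4 mm of touching the back fence, and is at rest (x of each of rail_right, rail_left in the frame of bay above -0.004 m and x of rail in the frame of bay below 0.003 m and y of rail in the frame of bay between -0.01 and 0.01 m and z of rail in the frame of bay below 0.003 m and angle between rail's own z axis and vertical below 0.04 rad and linear speed of rail below 0.01 m/s).
It fails at once if the rail is lifted off the board or tipped up (height (world z) of rail above 0.02 m or angle between rail's own z axis and vertical above 0.12 rad).
It fails at once if the rail is gripped across its width (contact force between the fingers and rail_front above 1.5 N and contact force between the fingers and rail_back above 1.5 N).
It fails at once if one of the other things is pushed away (distance of any of pot_a, glue, block, thinner, tape, pot_b, marker, snips from where it was at the start of the episode above 0.015 m).
It also fails if it takes over 72 s, if anything falls off the work surface, if the arm or the gripper's body presses on something with over 40 N, if the wrist force passes 120 N, or if a joint passes its speed limit or range.

## Working session

There is one attempt and no reset: what is moved stays moved. The work goes in short steps, Python scripts to look and compute and a tool call to move; the robot and the scene stay as the last step left them, time stands still between calls to the robot, and variables do not carry over. Pictures are saved under pics/ and viewed, at most 10 in all, crops included, and the job is handed in when it is done.

Besides the shell and the picture viewer there is one more tool, called as name([rows], argument=value, ...), one row to a line, values as JSON. servo_tool: Moves the arm, as the interface text tells. Its arguments: {"type":"object","properties":{"increments":{"type":"array","items":{"type":"array","items":{"type":"number"}}}},"required":["increments"]}

```bash
mkdir -p pics; cat > h.py <<'E'
import numpy as np, cv2
from workcell import ctrl
def grab(n,save=None):
    d=ctrl.get_image(n)
    if save: cv2.imwrite('pics/'+save,cv2.cvtColor(d['image'],cv2.COLOR_RGB2BGR))
    return d
def ray(d,u,v):
    E=np.array(d['extrinsics']); r=E[:3,:3]@np.array([(u-d['cx'])/d['fx'],-(v-d['cy'])/d['fy'],-1.0]); return E[:3,3],r
def onz(d,u,v,z):
    o,r=ray(d,u,v); return o+r*(z-o[2])/r[2]
def proj(d,p):
    E=np.array(d['extrinsics']); c=E[:3,:3].T@(np.asarray(p,float)-E[:3,3]); return d['cx']+d['fx']*c[0]/-c[2], d['cy']-d['fy']*c[1]/-c[2]
def tri(da,pa,db,pb):
    o1,r1=ray(da,*pa);o2,r2=ray(db,*pb)
    s=np.linalg.lstsq(np.c_[r1,-r2],o2-o1,rcond=None)[0]; return (o1+r1*s[0]+o2+r2*s[1])/2
E
python3 - <<'E'
from h import *
for n in('top','side'):
    d=grab(n,n+'0.png'); print(n,[d[k] for k in('fx','fy','cx','cy')],[k for k in d]); print(np.round(d['extrinsics'],3))
print(ctrl.get_obs())
E
```

```text
top [497.73633957612464, 497.73633957612464, 318.9781402100317, 198.16269065346586] ['image', 'fx', 'fy', 'cx', 'cy', 'extrinsics']
[[ 2.900000e-02  9.960000e-01 -8.600000e-02  4.038010e+02]
 [-1.000000e+00  3.000000e-02  2.000000e-03  2.093600e+01]
 [ 4.000000e-03  8.600000e-02  9.960000e-01  1.506043e+03]
 [ 0.000000e+00  0.000000e+00  0.000000e+00  1.000000e+00]]
side [445.4964210296855, 445.4964210296855, 314.3066807986065, 203.10655964952872] ['image', 'fx', 'fy', 'cx', 'cy', 'extrinsics']
[[-9.620000e-01  1.880000e-01 -1.960000e-01  2.401110e+02]
 [-2.710000e-01 -6.050000e-01  7.490000e-01  1.236843e+03]
 [ 2.300000e-02  7.740000e-01  6.330000e-01  1.044508e+03]
 [ 0.000000e+00  0.000000e+00  0.000000e+00  1.000000e+00]]
{'t': 0.1, 'qpos': array([ 1.22499728e+00,  4.23788627e-01,  1.63060472e+00, -2.60780147e-05,
        1.08860700e+00, -1.90133770e-02]), 'qvel': array([-2.26002888e-04, -7.50881814e-04, -2.16479860e-03,  5.20681058e-04,
       -7.33559305e-05, -4.14720557e-04]), 'joint_torque': array([ 3.79467883e-04, -5.45613635e+01, -2.74324214e+01,  6.44343859e-02,
        1.88597903e-02,  1.05040695e-05]), 'ee_pos': array([200.44419143, 591.45181421, 221.96780069]), 'orientation': array([-5.10976042e-01, -3.09952278e+00,  2.18094065e-03]), 'ft_force': array([ 1.20141731, -0.57330324,  0.33971737]), 'moment': array([-0.01856556, -0.02223908,  0.02304176]), 'grasp_force': 0.0, 'width': 87.69131381618024}
```

View pics/top0.png

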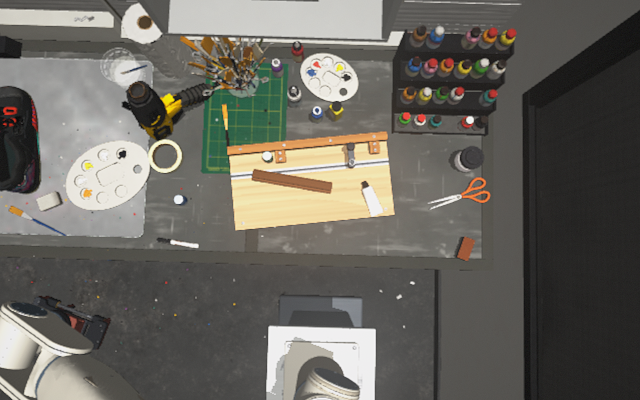

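View pics/side0.png

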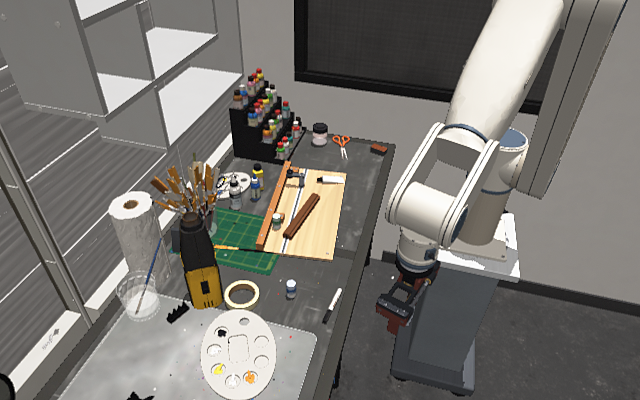

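The top view shows the board at about columns 228–394, rows 132–230. The rail runs from (252,172) to (331,190), the post is at (350,155) and the glue at (371,198). Next I'll measure these with masks and a zoomed crop.

```bash
cat > m.py <<'E'
from h import *
def rail_mask(d,box):
    im=d['image']; hsv=cv2.cvtColor(im,cv2.COLOR_RGB2HSV); m=cv2.inRange(hsv,(0,70,30),(14,255,135))
    k=np.zeros_like(m); x0,y0,x1,y1=box; k[y0:y1,x0:x1]=m[y0:y1,x0:x1]
    n,l,s,c=cv2.connectedComponentsWithStats(k); i=1+np.argmax(s[1:,4]); return (l==i).astype(np.uint8)*255
E
python3 - <<'E'
from m import *
d=grab('top'); im=d['image']; s=grab('side')
hsv=cv2.cvtColor(im,cv2.COLOR_RGB2HSV)
for p in [(290,181),(300,142),(280,156),(240,200),(375,150)]: print(p,hsv[p[1],p[0]])
m=rail_mask(d,(235,160,345,205)); c=max(cv2.findContours(m,0,2)[0],key=cv2.contourArea)
r=cv2.minAreaRect(c); b=cv2.boxPoints(r); print('rail top',r); print(np.round([onz(d,u,v,36) for u,v in b],1))
hs=cv2.cvtColor(s['image'],cv2.COLOR_RGB2HSV)
ms=rail_mask(s,(275,185,330,245)); cs=max(cv2.findContours(ms,0,2)[0],key=cv2.contourArea); rs=cv2.minAreaRect(cs); print('side',rs, cv2.boxPoints(rs))
# board
w=cv2.inRange(hsv,(10,40,150),(30,200,255)); k=np.zeros_like(w);k[125:235,220:400]=w[125:235,220:400]
k=cv2.morphologyEx(k,cv2.MORPH_CLOSE,np.ones((3,3))); cb=max(cv2.findContours(k,0,2)[0],key=cv2.contourArea); rb=cv2.minAreaRect(cb); print('board',rb); print(np.round([np.r_[q,onz(d,*q,12)] for q in cv2.boxPoints(rb)],1))
a=cv2.resize(im[120:240,220:400],None,fx=4.4,fy=4.4,interpolation=cv2.INTER_CUBIC)
cv2.imwrite('pics/c0.png',a[:,:,::-1])
e=cv2.resize(s['image'][155:265,245:355],None,fx=5,fy=5,interpolation=cv2.INTER_CUBIC); cv2.imwrite('pics/s0.png',e[:,:,::-1])
E
```

```text
(290, 181) [ 12 139 156]
(300, 142) [ 15 150 221]
(280, 156) [ 14 157 214]
(240, 200) [ 24  71 242]
(375, 150) [  5   8 194]
rail top ((271.3500061035156, 172.0500030517578), (0.9486832022666931, 3.1622774600982666), 71.56504821777344)
[[604.8 167.   36. ]
 [608.1 158.2  36. ]
 [605.4 157.2  36. ]
 [602.1 166.   36. ]]
side ((300.7080383300781, 216.34564208984375), (10.568092346191406, 54.15122985839844), 34.99202346801758) [[280.85233 235.49666]
 [311.90604 191.13423]
 [320.56375 197.19463]
 [289.51004 241.55705]]
board ((310.5309143066406, 180.1920928955078), (84.76826477050781, 161.18594360351562), 84.42780303955078)
[[ 226.2  145.8  684.5  304.5   12. ]
 [ 386.6  130.2  747.7 -182.1   12. ]
 [ 394.9  214.6  490.8 -211.4   12. ]
 [ 234.4  230.2  429.6  268.2   12. ]]
```

View pics/c0.png

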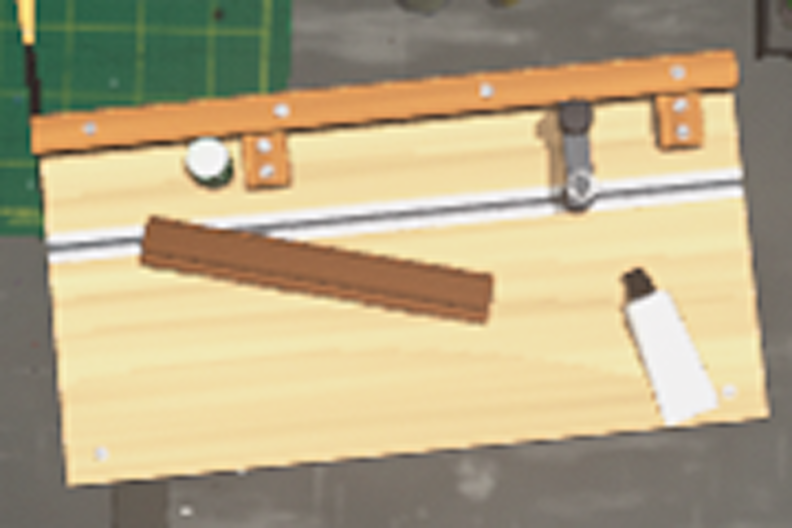

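View pics/s0.png

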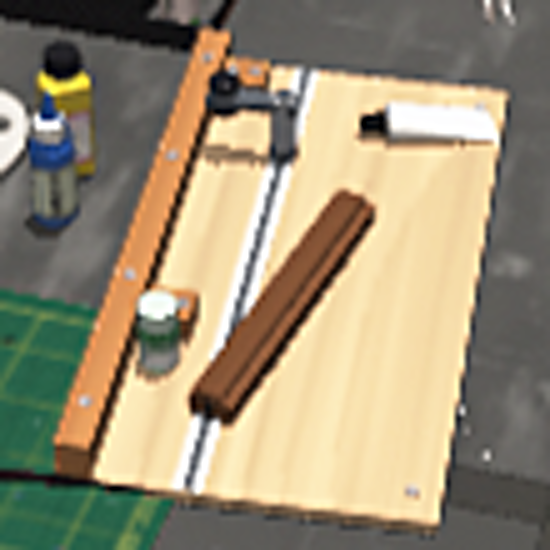

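```bash
cat > m.py <<'E'
from h import *
def C(u,v): return u/4.4+220-.39, v/4.4+120-.39
def jig(d):
    L=onz(d,*C(67,485),12); R=onz(d,*C(768,416),12); FL=onz(d,*C(35,153),42); FR=onz(d,*C(738,88),42)
    y=(L-R)+(FL-FR); y[2]=0; y/=np.linalg.norm(y); x=np.array([y[1],-y[0],0])
    # front x=-125, fence x=100
    fm=(L+R)/2; bm=(FL+FR)/2
    o=x*((fm@x+125)+(bm@x-100))/2 + y*(fm@y+bm@y)/2
    return o,x,y,(L,R,FL,FR)
def rail_box(d,box,view='top'):
    hsv=cv2.cvtColor(d['image'],cv2.COLOR_RGB2HSV); m=cv2.inRange(hsv,(0,100,30),(18,255,185))
    k=np.zeros_like(m); x0,y0,x1,y1=box; k[y0:y1,x0:x1]=m[y0:y1,x0:x1]
    c=max(cv2.findContours(k,0,2)[0],key=cv2.contourArea); return cv2.boxPoints(cv2.minAreaRect(c)),cv2.contourArea(c)
E
python3 - <<'E'
from m import *
d=grab('top'); s=grab('side')
o,x,y,c=jig(d); print('jig o',o.round(1),'yaw',np.arctan2(x[1],x[0]),'len',np.linalg.norm(c[0]-c[1]),np.linalg.norm(c[2]-c[3]),'x chk',[round((p-o)@x,1) for p in c],[round((p-o)@y,1) for p in c])
J=lambda p:(round(float((p-o)@x),1),round(float((p-o)@y),1))
b,a=rail_box(d,(235,160,345,205)); print(b.round(1).tolist(),a)
for z in(12,30,36): print(z,[J(onz(d,u,v,z)) for u,v in b])
p=tri(d,C(577,116),s,(245+222/5,155+84/5)); print('knob top',p.round(1),J(p))
p=tri(d,C(580,182),s,(245+286/5,155+97/5)); print('column top',p.round(1),J(p))
print('column foot front',J(onz(d,*C(579,212),12)), 'side foot', J(onz(s,245+283/5,155+157/5,12)))
print('glue tip',J(onz(d,*C(636,270),24)),J(onz(d,*C(665,425),12)))
print('pot',J(onz(d,*C(208,160),64)),'stopL top front corners',J(onz(d,*C(247,188),34)),J(onz(d,*C(291,184),34)),'stopR',J(onz(d,*C(661,149),34)))
# rail top right end: two view height
print('rail R-back top corner 2view', tri(d,C(492,273),s,(245+348/5,155+190/5)).round(1))
print('rail L-back top corner 2view', tri(d,C(150,217),s,(245+193/5,155+395/5)).round(1))
E
```

```text
jig o [584.5  44.2   0. ] yaw 0.12567179776104243 len 480.2833517648993 477.9005307470017 x chk [np.float64(-124.6), np.float64(-123.6), np.float64(99.6), np.float64(98.6)] [np.float64(240.3), np.float64(-239.9), np.float64(238.7), np.float64(-239.2)]
[[251.10000610351562, 180.10000610351562], [253.10000610351562, 168.5], [332.0, 182.1999969482422], [330.0, 193.8000030517578]] 819.5
12 [(20.1, 179.2), (54.9, 170.2), (-9.4, -63.4), (-44.0, -53.9)]
30 [(17.7, 177.1), (52.0, 168.1), (-11.5, -62.7), (-45.6, -53.3)]
36 [(16.9, 176.3), (51.1, 167.4), (-12.2, -62.4), (-46.2, -53.0)]
knob top [683.8 -70.5  68. ] (84.1, -126.2)
column top [637.3 -74.2  64. ] (37.5, -124.2)
column foot front (28.7, -125.6) side foot (34.7, -117.1)
glue tip (-16.4, -159.3) (-123.0, -169.2)
pot (79.7, 121.0) stopL top front corners (63.4, 98.9) (63.3, 68.9) stopR (63.3, -183.7)
rail R-back top corner 2view [575.5 -18.7  31.5]
rail L-back top corner 2view [612.2 216.1  23.8]
```

Jig origin is at about (584.5, 44.2) with yaw 0.126. The rail centre in the jig frame is about (4, 57), at -0.27 rad. The post is at jig (38, -125). First I'll move above a spot in front of the rail's right end with the fingers shut and aligned to the jig.

servo_tool([
  [31.4,-59.5,-10.2,0,0,26,-1],
  [31.4,-59.5,-10.2,0,0,26,-1],
  [31.4,-59.5,-10.2,0,0,26,-1],
  [31.4,-59.5,-10.2,0,0,26,-1],
  [31.4,-59.5,-10.2,0,0,26,-1],
  [31.4,-59.5,-10.2,0,0,26,-1],
  [31.4,-59.5,-10.2,0,0,26,-1],
  [31.4,-59.5,-10.2,0,0,26,-1],
  [31.4,-59.5,-10.2,0,0,26,-1],
  [31.4,-59.5,-10.2,0,0,26,-1],
  [31.4,-59.5,-10.2,0,0,26,-1],
  [31.4,-59.5,-10.2,0,0,26,-1],
  [31.4,-59.5,-10.2,0,0,26,-1],
  [31.4,-59.5,-10.2,0,0,26,-1],
  [31.4,-59.5,-10.2,0,0,26,-1],
  [31.4,-59.5,-10.2,0,0,26,-1],
  [31.4,-59.5,-10.2,0,0,26,-1],
  [31.4,-59.5,-10.2,0,0,26,-1],
  [31.4,-59.5,-10.2,0,0,26,-1],
  [31.4,-59.5,-10.2,0,0,26,-1],
])

```text
t: 1.97
ee_pos: [513.8, -2.2, 120.7]
orientation: [0.2, -3.134, -0.001]
ft_force: [0.2, -0.5, 0.6]
width: 0.7
grasp_force: 0.0
```

servo_tool([
  [0,0,-3,0,0,0,-1],
  [0,0,-6,0,0,0,-1],
  [0,0,-8,0,0,0,-1],
  [0,0,-9.5,0,0,0,-1],
  [0,0,-9.8,0,0,0,-1],
  [0,0,-9.8,0,0,0,-1],
  [0,0,-9.8,0,0,0,-1],
])

```text
t: 2.55
ee_pos: [514.7, -2.1, 23.4]
orientation: [-0.202, 3.135, -0.0]
ft_force: [0.0, -0.7, 0.6]
width: 0.2
grasp_force: 0.0
```

```bash
cat >> m.py <<'E'
def report(save=None,box=(225,135,392,215),rt=True):
    d=grab('top'); o=np.array([584.5,44.2,0]); t=.1257; x=np.array([np.cos(t),np.sin(t),0]); y=np.array([-x[1],x[0],0])
    hsv=cv2.cvtColor(d['image'],cv2.COLOR_RGB2HSV); m=cv2.inRange(hsv,(0,100,30),(18,255,185))
    k=np.zeros_like(m); x0,y0,x1,y1=box; k[y0:y1,x0:x1]=m[y0:y1,x0:x1]
    c=max(cv2.findContours(k,0,2)[0],key=cv2.contourArea); b=cv2.boxPoints(cv2.minAreaRect(c))
    P=np.array([[(onz(d,u,v,28)-o)@x,(onz(d,u,v,28)-o)@y] for u,v in b]); P=P[np.argsort(P[:,1])]
    R,L=P[:2].mean(0),P[2:].mean(0); print('right',R.round(1),'left',L.round(1),'th',round(float(np.arctan2(-(L-R)[0],(L-R)[1])),3),'len',round(float(np.linalg.norm(L-R)),1),'wid',np.ptp(P[:2,0]).round(1),'area',cv2.contourArea(c))
    s=ctrl.get_obs(); e=s['ee_pos']; q=e-o; print('t',round(s['t'],2),'tcp jig',round(float(q@x),1),round(float(q@y),1),round(float(e[2]),1),'F',s['ft_force'].round(1))
    if save:
        dd=grab('side')['image'][155:265,245:355]; a=np.hstack([cv2.resize(d['image'][125:225,220:400],(540,300),interpolation=cv2.INTER_CUBIC),cv2.resize(dd,(260,300),interpolation=cv2.INTER_CUBIC)])
        cv2.imwrite('pics/'+save,a[:,:,::-1])
E
python3 -c "
from m import *
report()"
```

```text
right [-4.3 26.6] left [ 35.9 172.6] th -0.269 len 151.5 wid 32.6 area 500.0
t 2.6 tcp jig -74.6 -37.5 23.7 F [ 0.5 -0.  -0.5]
```

servo_tool([
  [0.99,0.13,0,0,0,0,-1],
  [1.5,0.19,0,0,0,0,-1],
  [2,0.25,0,0,0,0,-1],
  [2.5,0.31,0,0,0,0,-1],
  [3,0.38,0,0,0,0,-1],
  [3.5,0.44,0,0,0,0,-1],
  [4,0.5,0,0,0,0,-1],
  [4.5,0.57,0,0,0,0,-1],
  [5,0.63,0,0,0,0,-1],
  [5.5,0.69,0,0,0,0,-1],
  [6,0.75,0,0,0,0,-1],
  [6.5,0.82,0,0,0,0,-1],
  [7,0.88,0,0,0,0,-1],
  [7.5,0.94,0,0,0,0,-1],
  [7.9,1,0,0,0,0,-1],
  [7.9,1,0,0,0,0,-1],
])

```text
t: 3.93
ee_pos: [594.7, 7.0, 22.8]
orientation: [-0.199, 3.134, -0.0]
ft_force: [0.8, -0.6, 0.1]
width: 0.0
grasp_force: 0.0
```

```bash
python3 -c "
from m import *
report('p1.png')"
```

```text
right [25.6 54.1] left [ 16.4 183.9] th 0.071 len 130.1 wid 34.6 area 421.0
t 3.98 tcp jig 5.0 -38.1 22.7 F [-0.1  0.4  0.3]
```

View pics/p1.png

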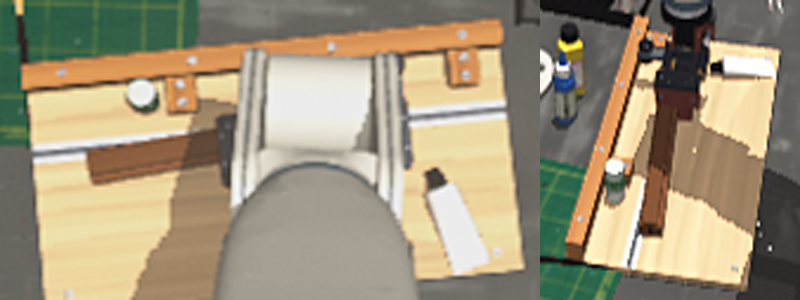

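servo_tool([
  [0.5,0.06,0,0,0,0,-1],
  [1,0.13,0,0,0,0,-1],
  [1.5,0.19,0,0,0,0,-1],
  [2,0.25,0,0,0,0,-1],
  [2.4,0.3,0,0,0,0,-1],
  [2.7,0.34,0,0,0,0,-1],
  [2.7,0.34,0,0,0,0,-1],
  [0.7,0.1,0,0,0,0,-1],
  [0.2,0,2,0,0,0,-1],
  [0.2,0,5,0,0,0,-1],
  [0,4,7,0,0,0,-1],
  [-1,8,7,0,0,0,-1],
  [-2,12,7,0,0,0,-1],
  [-3,16,7,0,0,0,-1],
  [-4,20,7,0,0,0,-1],
  [-4.5,24,7,0,0,0,-1],
  [-4.5,24,7,0,0,0,-1],
])

```text
t: 5.45
ee_pos: [547.9, 253.3, 93.2]
orientation: [-0.207, 3.133, 0.003]
ft_force: [0.0, 0.5, 0.9]
width: 0.2
grasp_force: 0.0
```

```bash
python3 -c "
from m import *
report('p2.png')"
```

```text
right [ 67.9 -52.9] left [ 17.1 140.9] th 0.257 len 200.4 wid 34.6 area 666.5
t 5.5 tcp jig -10.3 209.2 92.9 F [ 0.4 -0.9  0.2]
```

View pics/p2.png

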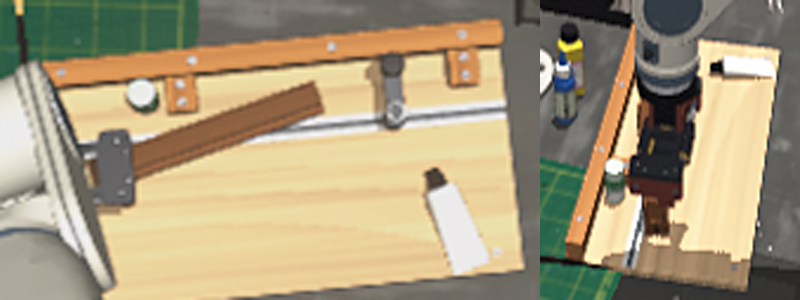

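Rail is at θ≈0.257, with its right end at about jig (68,-53) and left end at (7,179). Next I'll line the finger up with the front half of the left end face, lower it, and push along the rail.

servo_tool([
  [-0.5,-0.15,-1,0,0,7,-1],
  [-0.5,-0.15,-3,0,0,13,-1],
  [-0.5,-0.15,-5,0,0,13,-1],
  [-0.5,-0.15,-6.5,0,0,13,-1],
  [-0.5,-0.15,-7,0,0,13,-1],
  [-0.29,-0.6,-7,0,0,13,-1],
  [-0.08,-1.06,-7,0,0,13,-1],
  [0.13,-1.51,-7,0,0,13,-1],
  [0.33,-1.97,-7,0,0,13,-1],
  [0.54,-2.42,-7,0,0,13,-1],
  [0.75,-2.88,-7,0,0,13,-1],
  [0.96,-3.33,-7,0,0,13,-1],
  [1.17,-3.79,-7,0,0,13,-1],
  [1.38,-4.24,-7,0,0,13,-1],
  [1.59,-4.7,-7,0,0,13,-1],
  [1.79,-5.15,-7,0,0,13,-1],
  [2,-5.6,-7,0,0,13,-1],
  [2.2,-6.06,-7,0,0,13,-1],
  [2.42,-6.5,-7,0,0,13,-1],
  [2.42,-6.5,-7,0,0,13,-1],
])

```text
t: 7.22
ee_pos: [573.2, 180.9, 22.6]
orientation: [-0.552, 3.093, -0.001]
ft_force: [-0.4, 0.6, -0.2]
width: 0.6
grasp_force: 0.0
```

```bash
python3 -c "
from m import *
report('p3.png')"
```

```text
right [  86.9 -103.2] left [50.2 54.1] th 0.229 len 161.6 wid 43.1 area 549.5
t 7.27 tcp jig 5.8 137.4 22.5 F [ 0.5 -0.4 -0.5]
```

View pics/p3.png

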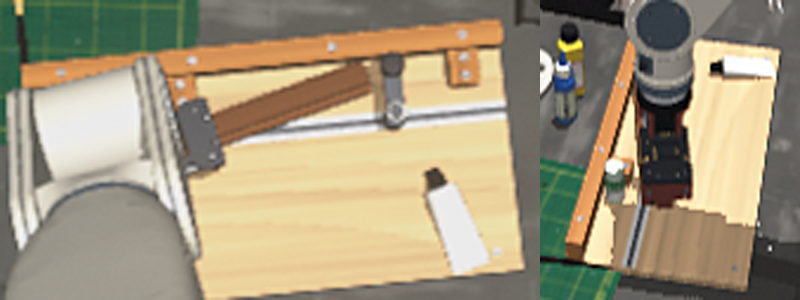

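servo_tool([
  [0.16,-0.47,0,0,0,0,-1],
  [0.32,-0.93,0,0,0,0,-1],
  [0.48,-1.4,0,0,0,0,-1],
  [0.64,-1.87,0,0,0,0,-1],
  [0.8,-2.33,0,0,0,0,-1],
  [0.96,-2.8,0,0,0,0,-1],
  [1.12,-3.27,0,0,0,0,-1],
  [1.28,-3.73,0,0,0,0,-1],
  [1.44,-4.2,0,0,0,0,-1],
  [1.6,-4.67,0,0,0,0,-1],
  [1.76,-5.13,0,0,0,0,-1],
  [1.92,-5.6,0,0,0,0,-1],
  [1.92,-5.6,0,0,0,0,-1],
  [1.4,-4.2,0,0,0,0,-1],
  [1.4,-4.2,3,0,0,0,-1],
  [1.4,-4.2,6,0,0,0,-1],
  [-1,-4.2,7,0,0,-6,-1],
  [-4,-4.2,7,0,0,-13,-1],
  [-6,-4.2,7,0,0,-13,-1],
  [-6,-4.2,7,0,0,-13,-1],
])

```text
t: 8.98
ee_pos: [508.0, 140.4, 92.6]
orientation: [0.201, -3.131, 0.001]
ft_force: [-0.0, 0.2, 0.1]
width: 0.5
grasp_force: 0.0
```

```bash
python3 -c "
from m import *
report('p4.png')"
```

```text
right [  74.4 -117.3] left [37.4 66.2] th 0.199 len 187.2 wid 34.0 area 618.0
t 9.03 tcp jig -61.1 104.9 92.9 F [1.4 0.7 0.2]
```

View pics/p4.png

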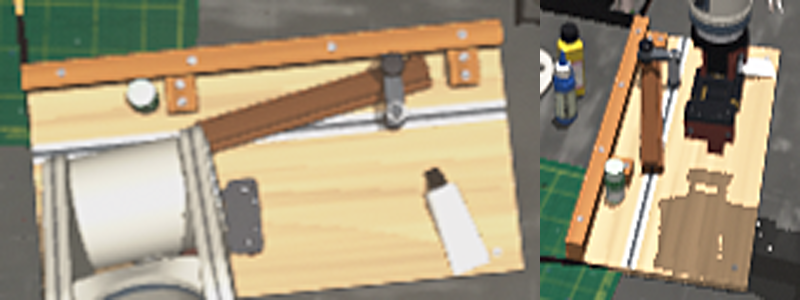

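The rail is in behind the post, with its right end at about y = -166 and its left end at about (36, 69), θ≈0.2. I'll give the end a further 9 mm nudge before swinging it in, so the left end clears its stop.

servo_tool([
  [3,0,0,0,0,6,-1],
  [6,-0.2,0,0,0,11,-1],
  [8,-0.4,0,0,0,11,-1],
  [8,-0.4,-1,0,0,11,-1],
  [8,-0.4,-4,0,0,11,-1],
  [8,-0.4,-6.5,0,0,11,-1],
  [8,-0.4,-7,0,0,11,-1],
  [8,-0.4,-7,0,0,11,-1],
  [8.15,-0.8,-7,0,0,11,-1],
  [8.3,-1.2,-7,0,0,11,-1],
  [8.45,-1.6,-7,0,0,11,-1],
  [8.6,-2,-7,0,0,11,-1],
  [8.7,-2.3,-7,0,0,11,-1],
  [8.7,-2.3,-7,0,0,11,-1],
  [8.4,-1.3,-7,0,0,11,-1],
  [8.4,-0.6,-5,0,0,11,-1],
  [8,-0.4,-1,0,0,11,-1],
  [4,0,0,0,0,6,-1],
  [0,0,0,0,0,0,-1],
  [0,0,0,0,0,0,-1],
])

```text
t: 10.75
ee_pos: [503.7, 139.5, 92.0]
orientation: [0.193, -3.127, 0.002]
ft_force: [0.1, -0.6, -0.2]
width: 0.4
grasp_force: 0.0
```

```bash
python3 -c "
from m import *
report('p5.png')"
```

```text
right [  73.6 -117.4] left [38.6 61.6] th 0.193 len 182.3 wid 34.8 area 604.5
t 10.8 tcp jig -64.1 104.7 92.5 F [ 0.4 -0.7  1. ]
```

View pics/p5.png

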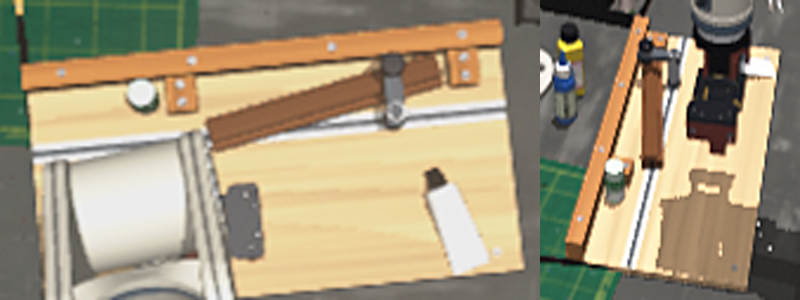

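servo_tool([
  [2.5,-3,0,0,0,0,-1],
  [5,-6,0,0,0,0,-1],
  [6.75,-6.4,-2,0,0,0,-1],
  [6.75,-6.4,-5,0,0,0,-1],
  [6.75,-6.4,-7,0,0,0,-1],
  [6.75,-6.4,-7,0,0,0,-1],
  [7.5,-6.3,-7,0,0,0,-1],
  [8.2,-6.2,-7,0,0,0,-1],
  [8.7,-6.15,-7,0,0,0,-1],
  [9.2,-6.1,-7,0,0,0,-1],
  [9.7,-6.03,-7,0,0,0,-1],
  [10.2,-5.97,-7,0,0,0,-1],
  [10.7,-5.9,-7,0,0,0,-1],
  [11.2,-5.84,-7,0,0,0,-1],
  [11.7,-5.78,-7,0,0,0,-1],
  [12.1,-5.72,-7,0,0,0,-1],
  [12.5,-5.67,-7,0,0,0,-1],
  [12.8,-5.64,-7,0,0,0,-1],
  [12.8,-5.64,-7,0,0,0,-1],
])

```text
t: 12.43
ee_pos: [634.5, 82.3, 21.6]
orientation: [0.199, -3.121, 0.002]
ft_force: [-18.4, -4.0, 13.9]
width: 0.1
grasp_force: 9.6
```

```bash
python3 -c "
from m import *
report()"
```

```text
right [  82.7 -215.6] left [  84.6 -125.1] th -0.021 len 90.6 wid 40.8 area 165.0
t 12.48 tcp jig 54.4 31.5 21.5 F [-18.5  -4.6  12.6]
```

Left end seated, with 18 N of contact force against the fence. Now I'll push just right of the rail's middle, well clear of the post.

servo_tool([
  [-1,-0.1,0,0,0,0,-1],
  [-2.5,-0.3,0,0,0,0,-1],
  [-2.5,-0.3,3,0,0,0,-1],
  [-2.5,-0.3,6,0,0,0,-1],
  [-2.1,-3.3,7,0,0,0,-1],
  [-1.7,-6.3,7,0,0,0,-1],
  [-1.3,-9.3,7,0,0,0,-1],
  [-1.1,-11.3,7,0,0,0,-1],
  [-1.1,-11.3,5,0,0,0,-1],
  [-1.1,-11.3,2,0,0,0,-1],
  [-1.1,-11.3,0.1,0,0,0,-1],
  [-1.1,-11.3,0.1,0,0,0,-1],
  [-0.6,-11.24,0.1,0,0,0,-1],
  [-0.1,-11.18,0.1,0,0,0,-1],
  [0.4,-11.11,0.1,0,0,0,-1],
  [0.8,-11.06,0.1,0,0,0,-1],
  [1.2,-11.01,0.1,0,0,0,-1],
  [1.5,-10.97,0.1,0,0,0,-1],
  [1.5,-10.97,0.1,0,0,0,-1],
])

```text
t: 14.07
ee_pos: [648.4, -26.6, 23.9]
orientation: [0.2, -3.119, -0.001]
ft_force: [-24.5, -4.1, 17.7]
width: 0.5
grasp_force: 12.7
```

servo_tool([
  [-1,-0.1,0,0,0,0,-1],
  [-2.5,-0.3,0,0,0,0,-1],
  [-3,-0.3,3,0,0,0,-1],
  [-3,-0.3,6,0,0,0,-1],
  [-5,3,8,0,0,0,-1],
  [-8,6,10,0,0,0,-1],
  [-11,9,12,0,0,0,-1],
  [-13,12,14,0,0,0,-1],
  [-13,16,16,0,0,0,-1],
  [-13,20,16,0,0,0,-1],
  [-13,24,16,0,0,0,-1],
  [-13,28,16,0,0,0,-1],
  [-13,32,16,0,0,0,-1],
  [-13,32,16,0,0,0,-1],
])

```text
t: 15.23
ee_pos: [526.7, 300.5, 185.8]
orientation: [-0.206, 3.13, 0.006]
ft_force: [-0.4, -0.0, 0.3]
width: -0.2
grasp_force: 0.0
```

```bash
python3 - <<'E'
from m import *
report()
d=grab('top'); s=grab('side')
a=cv2.resize(d['image'][125:205,220:400],None,fx=4.4,fy=3.6*4.4/4.4,interpolation=cv2.INTER_CUBIC) if 0 else cv2.resize(d['image'][128:188,225:395],None,fx=4.7,fy=4.7,interpolation=cv2.INTER_CUBIC)
b=cv2.resize(s['image'][155:255,255:345],None,fx=3,fy=3,interpolation=cv2.INTER_CUBIC)
o=np.zeros((590,800,3),np.uint8); o[:a.shape[0],:a.shape[1]]=a[:,:800]; o[290:590,:270]=b
cv2.imwrite('pics/p6.png',o[:,:,::-1])
E
```

```text
right [  83.2 -116.9] left [84.2 59.4] th -0.005 len 176.3 wid 40.2 area 675.5
t 15.28 tcp jig -25.7 259.6 185.3 F [0.3 0.4 0. ]
```

View pics/p6.png

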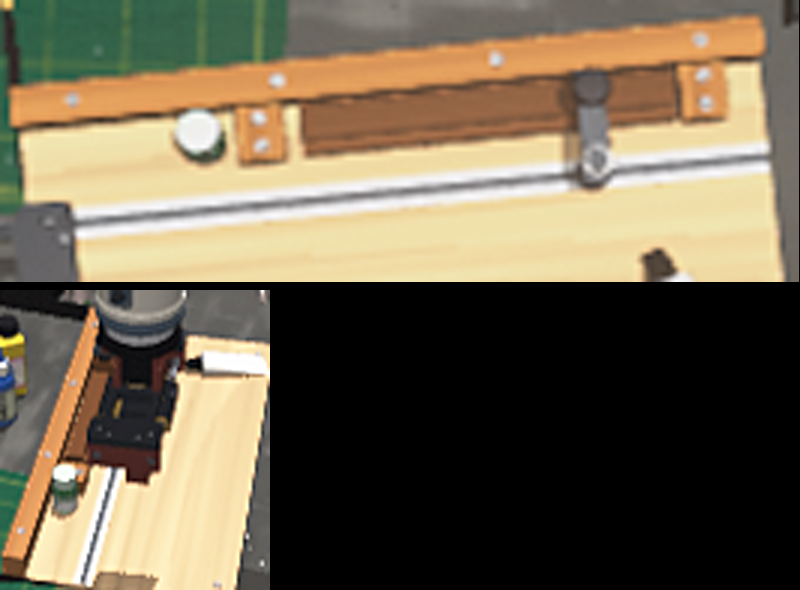

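The rail lies flat along the fence between the stops. Both pushes ended at the same depth (jig x ≈ 54.4–54.5) under firm contact, so I'm handing in.

```bash
python3 -c "
from workcell import ctrl
print(ctrl.close_job())"
```

```text
the job is handed in; nothing more can be done
None
```

I pushed the rail's right end in behind the post and swung the left end in; by my measurements it now lies flat against the fence between the two end stops. I handed the job in at about 15 s; it returned no verdict.

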